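# Ready the contact probe for its open-air reading

### The job

Slide the red tab of the transport lock away from the probe, all the way to its end stop, draw the hand probe out of its leaning stand, and turn it upright with the brass tip straight down. Hold it still, raised over the middle of the ceramic disc on the black test pot, with the tip about 6 cm above the disc, for the open-air zero reading; the program finishes while still holding it there. Do not let the probe touch the pot or its disc, and leave the brass weight, the blue tray and the spare disc where they are.

Things in the scene. Friction and masses are not known exactly. Their poses are not given: they have to be found in the camera images.
- stand: Fixed stand: dark foot plate 150 x 75 mm, grey block with a square well 20 x 20 mm between two aluminium cheeks. Origin on the work surface, z up. The well leans 0.70 rad from vertical to the stand's +x: the way out is (0.644, 0, 0.765). On its +y side is the lock's track, 36 x 98 x 40 mm along y, centred at x -21, y 86 mm. The tab's top, 126 mm, is its highest point.
- well_mouth (a point): Point on the well's axis in the mouth of the well, at the upper face of the grey block; at (-15, 0, 72) mm in the stand's axes.
- lock (a joint): Transport lock slide, m: 0 = locked, 0.045 = end stop, released. Grows as the tab moves along the stand's +y, away from the probe. Starts at 0 to 0.012, its steel bar lying over the probe's flange so that the probe cannot be drawn; it needs about 2.5 N to slide and stays where it is left.
- lock_tab (a point): Centre of the lock's red tab: 14 mm along the stand's x, 22 mm along y, 30 mm tall, on a dark carriage 26 x 24 mm. 111 mm above the work surface at x -21, y 51 mm + joint value in the stand's axes. Free space above and on both x sides; the probe's handle is 28 mm or more away on the -y side.
- probe: Hand probe, 152 mm, about 0.16 kg. Origin at the brass tip's end, own z from tip to handle end. Along z, mm: brass tip 0-26, barrel 18 x 18 to 70, steel flange 44 (x) x 36 (y) 70-74, black square handle 22 x 22 to 152, yellow band near its end. Starts 70 mm deep in the well, flange on the mouth, leaning as the well, own y along the stand's y. Clear once drawn 75 mm along the well.
- probe_tip (a point): The brass tip's end, same point as the probe's origin.
- probe_grip (a point): Middle of the black handle, on the probe's axis 114 mm from the tip; about (13, 0, 105) mm in the stand's axes at the start. Handle faces across the stand's y are free for the fingers from above; the flange is 40 mm further down.
- pot: Fixed round black test pot, 92 mm across, 55 mm tall, with a brass seat and a white ceramic disc on top; a small steel stud sticks out on its +x side. Origin at the centre of its underside. Pot and stand may change sides.
- disc_top (a point): Centre of the upper face of the ceramic disc (60 mm across) on the pot, 64 mm above the work surface.
- weight: Bystander: loose brass weight, 44 mm across, 58 mm tall. Origin at the centre of its underside.
- tray: Bystander: loose blue tray 110 x 160 x 35 mm with ceramic discs in it. Origin at the centre of its underside.
- spare_disc: Bystander: loose white ceramic disc 60 mm across, 8 mm thick, lying flat. Origin at the centre of its underside.
Mind the look-alikes: they are no part of the job. What is shaped like the pot but brown or purple is not meant.

How it is judged:
On the way, in this order (a step that is already met when the one before it is completed fails the run):
1. the lock is slid to its end stop while the probe still sits in its stand (value of joint lock above 0.041 m and distance between probe_tip and well_mouth between 0.06 and 0.08 m), for 0.2 s.
2. the fingers have drawn the probe clear of the stand (height (world z) of probe_tip above 0.065 m and contact force between the fingers and probe above 0.5 N and contact force between probe and stand below 0.1 N), for 0.1 s.
At the end, for the whole second after the job is handed in: The lock is at its end stop (within 5 mm), the fingers hold the probe upright within 10 degrees, tip down, 35 to 85 mm above the ceramic disc and within 20 mm of its centre, still, touching neither stand nor pot, and no bystander has moved 30 mm (value of joint lock above 0.04 m and angle between probe's own z axis and vertical below 0.17 rad and horizontal distance between probe_tip and disc_top below 0.02 m and z of probe_tip in the frame of disc_top between 0.035 and 0.085 m and contact force between the fingers and probe above 1 N and contact force between probe and stand below 0.1 N and contact force between probe and pot below 0.1 N and linear speed of probe below 0.03 m/s and distance of each of weight, tray, spare_disc from where it was at the start of the episode below 0.03 m); the arm keeps its last pose, push and grip.
It fails at once if the probe touches the test pot or its disc (contact force between probe and pot above 0.5 N).
It fails at once if a bystander is disturbed (distance of any of weight, tray, spare_disc from where it was at the start of the episode above 0.03 m).
It also fails if it takes over 48 s, if anything falls off the work surface, if the arm or the gripper's body presses on something with over 40 N, if the wrist force passes 120 N, or if a joint passes its speed limit or range.

### The arm

A 6-joint arm with a two-finger parallel gripper is mounted at the origin on the work surface. World frame = base frame: x ahead of the robot, y to its left, z up, the work surface at z = 0. Lengths are in m, angles in rad, forces in N, time in s.
With the tool pointing down it reaches from about 0.25 to 0.725 m from the base axis. Payload 4 kg.
Tool frame: the origin (TCP) lies at the very end of the fingers, on their centre line; the grasp point (between the pads) lies 19 mm behind it; z points along the fingers, y is the line along which they close (so a half turn about z gives the same grasp; the last joint's range is limited). The gripper opens to 85 mm and grips with 20 to 120 N. Pads are 22 mm wide; open, the fingers measure 114 mm over their backs; the gripper's body (76 mm by 85 mm) begins 54 mm behind the grasp point. The pads swing forward as they close: fully open they stand 13 mm farther back than shut.
Start: joints at [-1.226, 0.241, 0.005, 1.335, 0, 1.571], TCP at [0.169, -0.471, 0.231] pointing down, gripper open.
Joint ranges: [-2.72, 2.72], [-1.05, 1.87], [-1.09, 1.28], [-1.99, 2.15], [-1.42, 1.44], [-3.14, 3.14]. Speed limits (rad/s): [2.79, 2.79, 3.14, 3.14, 3.14, 3.14].

### API

Orientations are given as a unit quaternion [x, y, z, w].
In Python, from workcell import * gives the robot as it stands. The module is installed in compiled form; this text tells all that it offers.
- The arm moves only by the tool send_rows, never from a script. Its argument "steps" is text: rows parted by semicolons, each of 7 numbers parted by spaces: the opening, from -1 (shut) to 1 (fully open), then the shift along the world's x, y, z in m, then the turn, a rotation vector about the world's x, y, z in rad. A call has exactly 5 rows; each row shifts and turns the commanded pose from where the row before left it; what a row does not reach is not made up. A row lasts 1/12 s, in which the tool goes at most 41.7 mm and 7.16 degrees, less where a joint would pass 70% of its speed; a pose out of reach is approached as far as the arm can. A call is refused whole if a number of a shift passes 0.0417 or a number of a turn 0.125, either way. A call with a gripper value outside its range is refused whole. The fingers move at their own pace and stop on an object; the grip force is fixed at half the most. Time passes only in rows, so rows that do not move let the fingers close, or fill a call up. It gives the time, the measured TCP pose, the force, the opening and the grip force at its end, in the units of the state.
- get_obs(): the state, without advancing time (a new reading comes with each control period).
- camera(name): name is "scene" or "top"; returns a dict with "frame" (480x640x3 uint8, red, green, blue), "range_z" (480x640 float32, m along the optical axis (not along the pixel's ray), 0 where there is no reading), "camera_matrix" (3x3 intrinsics, pixels), "k1" (the pictures are not rectified: a ray, as slopes to the right and down, at radius r is drawn at 1 + k1 r^2 times it, then the intrinsics apply), "extrinsics" (4x4, takes a point from world to camera coordinates). Camera axes: x right, y down, z forward; pixel columns grow to the right and rows downward; lengths in m; the calibration is good to about 2 mm. A picture is of the moment at which its call begins.
- job_done(): hands the job in; it is judged then, once.
The state is a dict: "clock": time; "joint_pos": joint angles; "joint_vel": joint speeds; "tau": joint torques, N m; "eef_pos": TCP position; "tool_rot": TCP orientation; "ft_force": force on the tool from outside, world axes, zero at the start; "ft_torque": the same for the moment, N m; "grip_width": finger opening in m; "grasp_force": force on a finger pad.
Only numpy, scipy, OpenCV 4.12 (cv2) and the standard library are available. Lean on these libraries where they do the work, as an engineer would, in place of code of your own. Each camera call takes 0.05 s, during which the arm holds its last target. There are 200 camera calls.

## Working session

There is one attempt and no reset: what is moved stays moved. The work goes in short steps, Python scripts to look and compute and a tool call to move; the robot and the scene stay as the last step left them, time stands still between calls to the robot, and variables do not carry over. Pictures are saved under pics/ and viewed, at most 10 in all, crops included, and the job is handed in when it is done.

Besides the shell and the picture viewer there is one more tool, called as a command line: name --argument value ..., lists and objects as JSON in quotes. send_rows: Moves the arm, as the interface text tells. Its arguments: {"type":"object","properties":{"steps":{"type":"string"}},"required":["steps"]}

```bash
mkdir -p pics; cat > h.py <<'E'
from workcell import *
import numpy as np, cv2
def pts(c):
    """world point per pixel from range"""
    K=c["camera_matrix"];E=c["extrinsics"];z=c["range_z"]
    v,u=np.mgrid[:480,:640]
    d=np.array([c["k1"],0,0,0,0],float)
    p=cv2.undistortPoints(np.stack([u,v],-1).reshape(-1,1,2).astype(np.float64),K,d).reshape(480,640,2)
    P=np.dstack([p[...,0]*z,p[...,1]*z,z])
    return (P-E[:3,3])@E[:3,:3]
E
python3 - <<'E'
from h import *
for n in("scene","top"):
    c=camera(n);cv2.imwrite(f"pics/{n}0.png",c["frame"][...,::-1]);np.savez(f"{n}0.npz",**c)
    print(n,c["k1"],(c["range_z"]>0).mean(),-c["extrinsics"][:3,:3].T@c["extrinsics"][:3,3])
o=get_obs();print(o)
E
```

```text
scene -0.10556441103495974 0.9959993489583333 [1.0719173  0.03824637 0.69676172]
top -0.09408850769908522 0.9958919270833333 [ 0.57872431 -0.04161801  0.86476363]
{'clock': 0.1, 'joint_pos': array([-1.22600151e+00,  2.41319759e-01,  3.89297346e-03,  1.33523801e+00,
        6.50615157e-06,  1.57079828e+00]), 'joint_vel': array([-0.0002177 , -0.00035654,  0.00321893,  0.00011497, -0.00184286,
       -0.00119346]), 'tau': array([ 1.07895066e-03, -3.73138797e+01,  2.53009808e+01,  1.08380121e-02,
       -2.08269694e-05, -2.23436906e-06]), 'eef_pos': array([ 0.16881291, -0.47004066,  0.23052392]), 'tool_rot': array([ 9.85176073e-01,  1.71543673e-01, -1.57058790e-04, -9.20942225e-04]), 'ft_force': array([-0.02960805, -0.00928723,  0.03144637]), 'ft_torque': array([ 0.02792869, -0.00281999,  0.00923726]), 'grasp_force': 0.0, 'grip_width': 0.08544883837576686}
```

View pics/scene0.png

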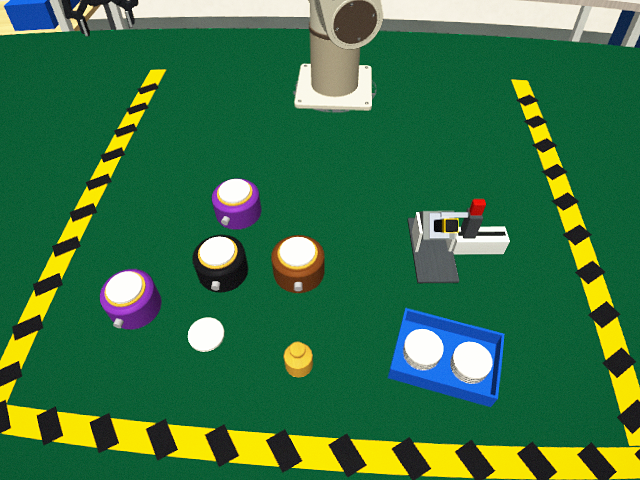

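View pics/top0.png

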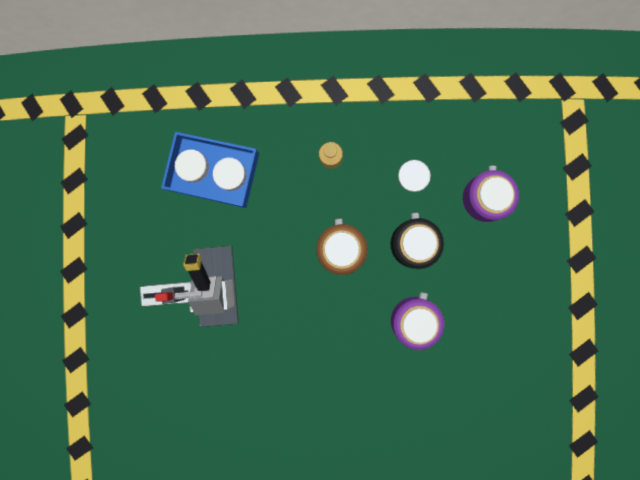

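The scene picture shows the stand at right (red tab at 478,207; yellow band at 447,226) and the black pot at (220,262). In the top view the tab is at (165,296), the handle end at (193,262) and the black pot's disc at (420,243). The stand leans towards world +x, with its track on +y. Next I'll measure these.

```bash
cat > m.py <<'E'
from h import *
c=dict(np.load("top0.npz"));P=pts(c);s=dict(np.load("scene0.npz"));Q=pts(s)
def hsv(c):return cv2.cvtColor(c["frame"],cv2.COLOR_RGB2HSV).astype(int)
def rep(n,m,P):
    p=P[m];print(n,len(p),"med",np.median(p,0).round(4),"lo",np.percentile(p,3,0).round(4),"hi",np.percentile(p,97,0).round(4))
for nm,c_,P_ in(("top",c,P),("scene",s,Q)):
    h=hsv(c_);H,S,V=h[...,0],h[...,1],h[...,2];z=P_[...,2]
    reg=(P_[...,1]>0.1)&(P_[...,1]<.45)&(P_[...,0]>.3)&(P_[...,0]<.62)
    rep(nm+" red",((H<6)|(H>174))&(S>150)&(V>80)&(z>.06)&reg,P_)
    rep(nm+" redtop",((H<6)|(H>174))&(S>150)&(V>80)&(z>.121)&reg,P_)
    rep(nm+" yellow",(H>18)&(H<33)&(S>120)&(V>80)&(z>.06)&reg,P_)
    tr=(z>.03)&(z<.05)&(S<40)&(V>150)&reg
    rep(nm+" track",tr,P_)
    ft=(z>.003)&(z<.02)&(S<60)&(V<110)&reg
    rep(nm+" foot",ft,P_)
    for m,k in((tr,"track"),(ft,"foot")):
        r=cv2.minAreaRect(P_[m][:,:2].astype(np.float32));print(k,r)
    w=(z>.05)&(z<.075)&(S<40)&(V>170)
    n,l,st,ce=cv2.connectedComponentsWithStats(w.astype(np.uint8))
    for i in range(1,n):
        if st[i,4]>300:
            p=P_[l==i];print(nm,"disc",ce[i].round(),st[i,4],p.mean(0).round(4),cv2.minEnclosingCircle(p[:,:2].astype(np.float32)))
E
python3 m.py
```

```text
top red 121 med [0.5154 0.2597 0.1253] lo [0.5099 0.2533 0.104 ] hi [0.5215 0.2728 0.128 ]
top redtop 93 med [0.5152 0.2625 0.1257] lo [0.5099 0.2531 0.1235] hi [0.5215 0.2731 0.1281]
top yellow 147 med [0.5675 0.2031 0.1333] lo [0.5593 0.1971 0.12  ] hi [0.5838 0.2185 0.1405]
top track 421 med [0.5208 0.3112 0.0401] lo [0.4945 0.2474 0.0372] hi [0.533  0.3367 0.0431]
top foot 1481 med [0.5552 0.1963 0.008 ] lo [0.4535 0.1668 0.0051] hi [0.5968 0.2338 0.0109]
track ((0.5133890509605408, 0.2900571823120117), (0.03626950830221176, 0.09734432399272919), 4.267470836639404)
foot ((0.5248889327049255, 0.2039760798215866), (0.14861169457435608, 0.0745326355099678), 3.9981775283813477)
top disc [496. 194.] 884 [ 0.6816 -0.3162  0.0644] ((0.6831207275390625, -0.31736916303634644), 0.03148915618658066)
top disc [419. 243.] 907 [ 0.5971 -0.1762  0.0643] ((0.5970536470413208, -0.17707274854183197), 0.030856650322675705)
top disc [341. 249.] 903 [ 0.5897 -0.0386  0.0642] ((0.5897616744041443, -0.03857826814055443), 0.030286023393273354)
top disc [420. 325.] 914 [ 0.4526 -0.173   0.0645] ((0.45205
[... 528 characters left out ...]
8]
track ((0.5163418650627136, 0.25694793462753296), (0.03879351168870926, 0.16850006580352783), 4.396970272064209)
foot ((0.5266219973564148, 0.20667436718940735), (0.14952413737773895, 0.07455775141716003), 3.830367088317871)
scene disc [234. 190.] 578 [ 0.4545 -0.1704  0.0643] ((0.44617170095443726, -0.1716233342885971), 0.03699023276567459)
scene disc [217. 251.] 776 [ 0.5993 -0.1735  0.0643] ((0.5981191992759705, -0.17544794082641602), 0.03131389245390892)
scene disc [297. 251.] 802 [ 0.5915 -0.0361  0.0643] ((0.5892925262451172, -0.03781053051352501), 0.0321192592382431)
scene disc [123. 287.] 873 [ 0.6838 -0.3137  0.0639] ((0.6797792911529541, -0.3180440664291382), 0.0355016365647316)
```

send_rows --steps "1 .0139 .0318 -.0012 0 0 .0518;1 .0139 .0318 -.0012 0 0 .0518;1 .0139 .0318 -.0012 0 0 .0518;1 .0139 .0318 -.0012 0 0 .0518;1 .0139 .0318 -.0012 0 0 .0518"

```text
clock: 0.52
eef_pos: [0.2385, -0.3098, 0.2248]
tool_rot: [0.955, 0.298, -0.0, -0.0]
ft_force: [1.7, -0.5, 0.4]
grip_width: 0.0852
grasp_force: 0.0
```

send_rows --steps "1 .0139 .0318 -.0012 0 0 .0518;1 .0139 .0318 -.0012 0 0 .0518;1 .0139 .0318 -.0012 0 0 .0518;1 .0139 .0318 -.0012 0 0 .0518;1 .0139 .0318 -.0012 0 0 .0518"

```text
clock: 0.93
eef_pos: [0.3079, -0.1509, 0.2191]
tool_rot: [0.908, 0.419, -0.0, -0.0]
ft_force: [0.0, 0.4, 0.8]
grip_width: 0.0856
grasp_force: 0.0
```

send_rows --steps "1 .0139 .0318 -.0012 0 0 .0518;1 .0139 .0318 -.0012 0 0 .0518;1 .0139 .0318 -.0012 0 0 .0518;1 .0139 .0318 -.0012 0 0 .0518;1 .0139 .0318 -.0012 0 0 .0518"

```text
clock: 1.35
eef_pos: [0.3775, 0.0082, 0.2131]
tool_rot: [0.846, 0.533, -0.0, 0.0]
ft_force: [0.7, -0.5, -0.1]
grip_width: 0.0856
grasp_force: 0.0
```

send_rows --steps "1 .0139 .0318 -.0012 0 0 .0518;1 .0139 .0318 -.0012 0 0 .0518;1 .0139 .0318 -.0012 0 0 .0518;1 .0139 .0318 -.0012 0 0 .0518;1 .0139 .0318 -.0012 0 0 .0518"

```text
clock: 1.77
eef_pos: [0.447, 0.1672, 0.2068]
tool_rot: [0.77, 0.638, -0.0, -0.0]
ft_force: [-0.1, -0.2, 0.2]
grip_width: 0.0854
grasp_force: 0.0
```

send_rows --steps "1 .0139 .0318 -.0012 0 0 .0518;1 .0139 .0318 -.0012 0 0 .0518;1 .0139 .0318 -.0012 0 0 .0518;1 .0139 .0318 -.0012 0 0 .0518;1 .0139 .0318 -.0012 0 0 .0518"

```text
clock: 2.18
eef_pos: [0.5165, 0.3259, 0.2005]
tool_rot: [0.681, 0.732, -0.001, -0.0]
ft_force: [1.2, -0.2, 0.6]
grip_width: 0.0857
grasp_force: 0.0
```

send_rows --steps "1 0 -.031 0 0 0 0;1 -.0005 -.031 0 0 0 0;1 0 0 -.01 0 0 0;1 0 0 -.015 0 0 0;1 0 0 -.015 0 0 0"

```text
clock: 2.6
eef_pos: [0.5162, 0.262, 0.1608]
tool_rot: [0.683, 0.731, 0.0, -0.0]
ft_force: [0.5, 0.2, 0.1]
grip_width: 0.0856
grasp_force: 0.0
```

send_rows --steps "1 0 0 -.02 0 0 0;1 0 0 -.02 0 0 0;1 0 0 -.015 0 0 0;1 0 0 -.005 0 0 0;1 0 0 0 0 0 0"

```text
clock: 3.02
eef_pos: [0.5145, 0.2617, 0.0994]
tool_rot: [0.682, 0.731, -0.002, -0.001]
ft_force: [0.1, 0.9, 0.3]
grip_width: 0.0854
grasp_force: 0.0
```

```bash
python3 - <<'E'
from h import *
o=get_obs();print(o["eef_pos"],o["ft_force"])
a=camera("scene")["frame"][120:300,360:560];b=camera("top")["frame"][200:380,100:300]
im=np.hstack([cv2.resize(a,(400,360)),cv2.resize(b,(400,360))]);cv2.imwrite("pics/tab1.png",im[...,::-1])
E
```

```text
[0.5145442  0.26171216 0.09936048] [0.11616972 0.94536586 0.29489425]
```

View pics/tab1.png

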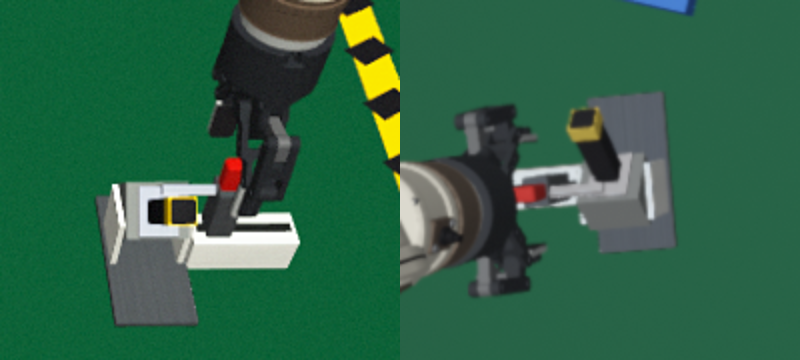

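The crops show the open fingers straddling the red tab: tips at about (530,137) and (535,250) either side of the tab (528,192) in the top crop. The probe is still seated. I'll close on the tab.

send_rows --steps "-1 0 0 0 0 0 0;-1 0 0 0 0 0 0;-1 0 0 0 0 0 0;-1 0 0 0 0 0 0;-1 0 0 0 0 0 0"

```text
clock: 3.53
eef_pos: [0.5162, 0.2626, 0.1018]
tool_rot: [0.682, 0.731, 0.0, 0.0]
ft_force: [-0.2, 0.1, -0.1]
grip_width: 0.0255
grasp_force: 0.0
```

send_rows --steps "-1 0 0 0 0 0 0;-1 0 0 0 0 0 0;-1 0 0 0 0 0 0;-1 0 0 0 0 0 0;-1 0 0 0 0 0 0"

```text
clock: 3.95
eef_pos: [0.5152, 0.2625, 0.1018]
tool_rot: [0.682, 0.731, -0.0, -0.0]
ft_force: [-4.3, 0.6, 6.6]
grip_width: 0.0131
grasp_force: 59.8
```

send_rows --steps "-1 -.0003 .005 0 0 0 0;-1 -.0006 .008 0 0 0 0;-1 -.0006 .008 0 0 0 0;-1 -.0005 .007 0 0 0 0;-1 -.0003 .004 0 0 0 0"

```text
clock: 4.37
eef_pos: [0.5131, 0.2943, 0.1018]
tool_rot: [0.682, 0.731, -0.001, 0.0]
ft_force: [-4.0, -2.3, 6.3]
grip_width: 0.0126
grasp_force: 59.9
```

send_rows --steps "-1 -.0001 .001 0 0 0 0;-1 -.0001 .001 0 0 0 0;-1 0 .001 0 0 0 0;-1 -.0001 .001 0 0 0 0;-1 0 0 0 0 0 0"

```text
clock: 4.78
eef_pos: [0.5129, 0.2979, 0.1018]
tool_rot: [0.682, 0.731, -0.001, 0.0]
ft_force: [-4.5, -1.6, 5.5]
grip_width: 0.0129
grasp_force: 59.9
```

Sliding at about 2.5 N so far. I'll creep forward to feel the end stop.

send_rows --steps "-1 -.0001 .001 0 0 0 0;-1 0 .001 0 0 0 0;-1 -.0001 .001 0 0 0 0;-1 0 0 0 0 0 0;-1 0 0 0 0 0 0"

```text
clock: 5.2
eef_pos: [0.5128, 0.2986, 0.1018]
tool_rot: [0.683, 0.731, -0.002, 0.002]
ft_force: [-2.8, -7.7, 7.4]
grip_width: 0.013
grasp_force: 60.1
```

```bash
python3 - <<'E'
from h import *
o=get_obs();print(o["eef_pos"],o["ft_force"])
for n in("scene","top"):
    c=camera(n);P=pts(c);h=cv2.cvtColor(c["frame"],cv2.COLOR_RGB2HSV).astype(int)
    m=((h[...,0]<6)|(h[...,0]>174))&(h[...,1]>150)&(h[...,2]>80)&(P[...,2]>.08)&(P[...,1]>.2)&(P[...,1]<.4)&(P[...,0]>.4)&(P[...,0]<.6)
    p=P[m];print(n,len(p),np.percentile(p,[3,50,97],0).round(4))
E
```

```text
[0.5128313  0.29861647 0.10179819] [-2.83545055 -7.72513916  7.41381292]
scene 18 [[0.5058 0.2896 0.102 ]
 [0.5105 0.292  0.1145]
 [0.5171 0.2932 0.131 ]]
top 132 [[0.5069 0.2823 0.1028]
 [0.5129 0.293  0.1253]
 [0.5215 0.3089 0.1717]]
```

send_rows --steps "-1 0 .001 0 0 0 0;-1 0 .001 0 0 0 0;-1 0 0 0 0 0 0;-1 0 0 0 0 0 0;-1 0 0 0 0 0 0"

```text
clock: 5.72
eef_pos: [0.5128, 0.2987, 0.1018]
tool_rot: [0.683, 0.73, -0.003, 0.003]
ft_force: [-4.2, -13.1, 9.7]
grip_width: 0.0127
grasp_force: 60.4
```

send_rows --steps "-1 0 -.004 0 0 0 0;1 0 0 0 0 0 0;1 0 0 0 0 0 0;1 0 0 0 0 0 0;1 0 0 0 0 0 0"

```text
clock: 6.13
eef_pos: [0.5134, 0.2998, 0.1011]
tool_rot: [0.682, 0.731, 0.0, 0.0]
ft_force: [0.1, -1.0, 0.7]
grip_width: 0.0611
grasp_force: 0.0
```

send_rows --steps "1 0 0 0 0 0 0;1 0 0 0 0 0 0;1 0 0 0 0 0 0;1 0 0 .01 0 0 0;1 0 0 .025 0 0 0"

```text
clock: 6.55
eef_pos: [0.5108, 0.2981, 0.1333]
tool_rot: [0.682, 0.731, -0.004, -0.001]
ft_force: [0.4, -1.1, 0.7]
grip_width: 0.0854
grasp_force: 0.0
```

send_rows --steps "1 0 0 .03 0 0 0;1 0 0 .03 0 0 0;1 0 0 .02 0 0 .125;1 0 0 0 0 0 .125;1 0 0 0 0 0 .125"

```text
clock: 6.97
eef_pos: [0.5144, 0.3002, 0.2198]
tool_rot: [0.531, 0.847, 0.003, 0.001]
ft_force: [-1.0, -0.1, 0.5]
grip_width: 0.0854
grasp_force: 0.0
```

send_rows --steps "1 0 0 0 0 0 .125;1 0 0 0 0 0 .125;1 0 0 0 0 0 .125;1 0 0 0 0 0 .125;1 0 0 0 0 0 .125"

```text
clock: 7.38
eef_pos: [0.5133, 0.2995, 0.2173]
tool_rot: [0.245, 0.969, 0.0, 0.0]
ft_force: [0.5, 0.6, 0.0]
grip_width: 0.0854
grasp_force: 0.0
```

send_rows --steps "1 .0087 -.0185 0 0 0 .125;1 .0087 -.0185 0 0 0 .125;1 .0087 -.0185 0 0 0 .125;1 .0087 -.0185 0 0 0 .125;1 .0087 -.0185 0 0 0 .07"

```text
clock: 7.8
eef_pos: [0.5571, 0.2062, 0.2173]
tool_rot: [-0.037, 0.999, 0.0, 0.0]
ft_force: [-0.1, 0.0, -0.2]
grip_width: 0.0851
grasp_force: 0.0
```

```bash
python3 - <<'E'
from h import *
o=get_obs();print(o["eef_pos"],o["tool_rot"],o["joint_pos"],o["ft_force"])
c=camera("scene");P=pts(c);h=cv2.cvtColor(c["frame"],cv2.COLOR_RGB2HSV).astype(int)
reg=(P[...,2]>.08)&(P[...,1]>.15)&(P[...,1]<.4)&(P[...,0]>.4)&(P[...,0]<.62)&(P[...,2]<.16)
for n,m in(("red",((h[...,0]<6)|(h[...,0]>174))&(h[...,1]>150)),("yel",(h[...,0]>18)&(h[...,0]<33)&(h[...,1]>120))):
    p=P[m&reg&(h[...,2]>80)];print(n,len(p),np.percentile(p,[3,50,97],0).round(4))
cv2.imwrite("pics/pr2.png",cv2.resize(c["frame"][100:300,360:580],(660,600))[...,::-1])
E
```

```text
[0.55709049 0.20621269 0.21726923] [-3.69145166e-02  9.99318315e-01  1.42513895e-04  4.50666210e-04] [ 3.54526238e-01  4.34730771e-01  2.45035130e-01  1.38015542e+00
 -1.07051061e-05  2.80680414e-01] [-0.05488197  0.01793612 -0.18009959]
red 228 [[0.5073 0.2916 0.1   ]
 [0.5182 0.3003 0.1181]
 [0.5209 0.3114 0.1273]]
yel 88 [[0.5674 0.1979 0.1222]
 [0.573  0.2007 0.1331]
 [0.5856 0.2222 0.1411]]
```

View pics/pr2.png

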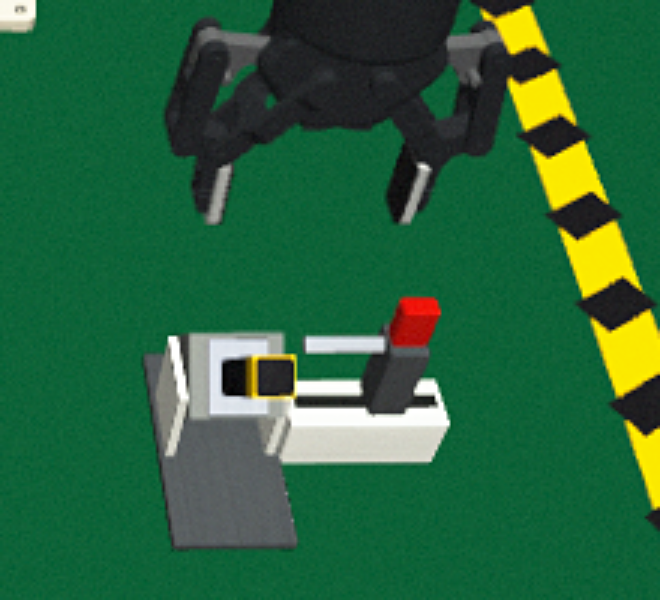

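The lock is fully released: the bar end (305,345) is clear of the flange and the tab's centre is at y 0.300. The gripper is centred over the handle (260,377), so I'll descend.

send_rows --steps "1 0 .0005 -.025 0 0 0;1 0 0 -.03 0 0 0;1 0 0 -.025 0 0 0;1 0 0 -.02 0 0 0;1 0 0 -.015 0 0 0"

```text
clock: 8.27
eef_pos: [0.5558, 0.2071, 0.0998]
tool_rot: [-0.034, 0.999, -0.0, -0.001]
ft_force: [0.3, 1.2, 0.4]
grip_width: 0.0857
grasp_force: 0.0
```

send_rows --steps "1 0 0 -.01 0 0 0;1 0 0 -.004 0 0 0;1 0 0 0 0 0 0;-1 0 0 0 0 0 0;-1 0 0 0 0 0 0"

```text
clock: 8.68
eef_pos: [0.5577, 0.2078, 0.0888]
tool_rot: [-0.034, 0.999, 0.0, 0.001]
ft_force: [0.5, 0.5, -0.1]
grip_width: 0.0635
grasp_force: 0.0
```

send_rows --steps "-1 0 0 0 0 0 0;-1 0 0 0 0 0 0;-1 0 0 0 0 0 0;-1 0 0 0 0 0 0;-1 0 0 0 0 0 0"

```text
clock: 9.1
eef_pos: [0.557, 0.2077, 0.088]
tool_rot: [-0.034, 0.999, 0.0, 0.001]
ft_force: [-0.6, -0.4, 3.1]
grip_width: 0.021
grasp_force: 61.5
```

send_rows --steps "-1 0 0 0 0 0 0;-1 0 0 0 0 0 0;-1 0 0 0 0 0 0;-1 0 0 0 0 0 0;-1 0 0 0 0 0 0"

```text
clock: 9.52
eef_pos: [0.5571, 0.2076, 0.088]
tool_rot: [-0.034, 0.999, 0.0, 0.001]
ft_force: [-0.7, 0.9, 5.9]
grip_width: 0.0214
grasp_force: 61.7
```

send_rows --steps "-1 .0026 .0002 .0031 0 0 0;-1 .0026 .0002 .0031 0 0 0;-1 .0026 .0002 .0031 0 0 0;-1 .0026 .0002 .0031 0 0 0;-1 .0026 .0002 .0031 0 0 0"

```text
clock: 9.93
eef_pos: [0.5694, 0.2082, 0.1025]
tool_rot: [-0.034, 0.999, -0.0, -0.001]
ft_force: [-1.4, -0.2, -0.3]
grip_width: 0.0213
grasp_force: 60.9
```

```bash
python3 - <<'E'
from h import *
o=get_obs();print(o["eef_pos"],o["ft_force"],o["ft_torque"],o["grip_width"])
c=camera("scene")
cv2.imwrite("pics/pr3.png",cv2.resize(c["frame"][120:300,380:580],(600,540))[...,::-1])
E
```

```text
[0.56944973 0.20823301 0.10250759] [-1.40601673 -0.19204929 -0.29317605] [0.01561854 0.31442638 0.0088612 ] 0.02130970535448896
```

View pics/pr3.png

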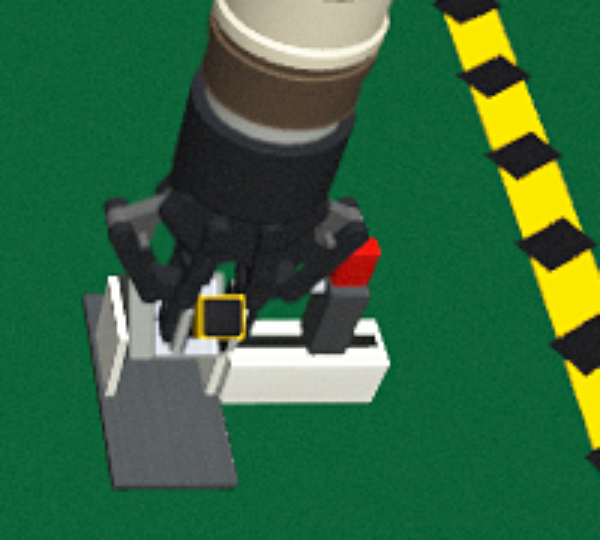

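The handle, with its yellow band at (220,317), is between the fingers and coming out with the tool. Forces are low, so I'll keep drawing.

send_rows --steps "-1 .0051 .0004 .0061 0 0 0;-1 .0051 .0004 .0061 0 0 0;-1 .0051 .0004 .0061 0 0 0;-1 .0051 .0004 .0061 0 0 0;-1 .0051 .0004 .0061 0 0 0"

```text
clock: 10.4
eef_pos: [0.5966, 0.2106, 0.1344]
tool_rot: [-0.034, 0.999, 0.0, 0.001]
ft_force: [0.2, 0.9, -1.8]
grip_width: 0.021
grasp_force: 61.0
```

send_rows --steps "-1 .0051 .0004 .0061 0 0 0;-1 .0051 .0004 .0061 0 0 0;-1 .0051 .0004 .0061 0 0 0;-1 .0051 .0004 .0061 0 0 0;-1 .0051 .0004 .0061 0 0 0"

```text
clock: 10.82
eef_pos: [0.622, 0.2125, 0.1649]
tool_rot: [-0.034, 0.999, 0.0, 0.001]
ft_force: [-0.5, 0.6, -2.2]
grip_width: 0.0215
grasp_force: 61.0
```

send_rows --steps "-1 0 0 .01 0 0 0;-1 0 0 .02 0 0 0;-1 0 0 .02 0 0 0;-1 0 0 .02 0 0 0;-1 0 0 .02 0 0 0"

```text
clock: 11.23
eef_pos: [0.6209, 0.2124, 0.2557]
tool_rot: [-0.034, 0.999, 0.0, 0.001]
ft_force: [-0.2, 0.1, -1.1]
grip_width: 0.0214
grasp_force: 61.0
```

send_rows --steps "-1 -.001 -.01 0 .005 -.07 0;-1 -.001 -.02 0 .005 -.07 0;-1 -.001 -.03 0 .005 -.07 0;-1 -.001 -.03 0 .005 -.07 0;-1 -.001 -.03 0 .005 -.07 0"

```text
clock: 11.65
eef_pos: [0.6158, 0.0916, 0.2554]
tool_rot: [-0.034, 0.984, 0.006, 0.177]
ft_force: [0.7, -0.8, -1.8]
grip_width: 0.0211
grasp_force: 61.0
```

send_rows --steps "-1 -.001 -.03 0 .005 -.07 0;-1 -.001 -.03 0 .005 -.07 0;-1 -.001 -.03 0 .005 -.07 0;-1 -.001 -.03 0 .005 -.07 0;-1 -.001 -.03 0 .005 -.07 0"

```text
clock: 12.07
eef_pos: [0.6103, -0.0589, 0.2558]
tool_rot: [-0.032, 0.938, 0.012, 0.346]
ft_force: [1.5, 0.7, -2.4]
grip_width: 0.0214
grasp_force: 61.0
```

```bash
python3 - <<'E'
from h import *
o=get_obs();print(o["eef_pos"],o["tool_rot"],o["joint_pos"],o["ft_force"])
c=camera("scene")
cv2.imwrite("pics/pr4.png",c["frame"][...,::-1])
E
```

```text
[ 0.61032737 -0.058881    0.25578063] [-0.03230886  0.93756158  0.01223062  0.34609945] [-0.17382881  0.00453759 -0.46367261  0.41006991  0.15737149 -0.1858418 ] [ 1.46550296  0.6848479  -2.4063198 ]
```

View pics/pr4.png

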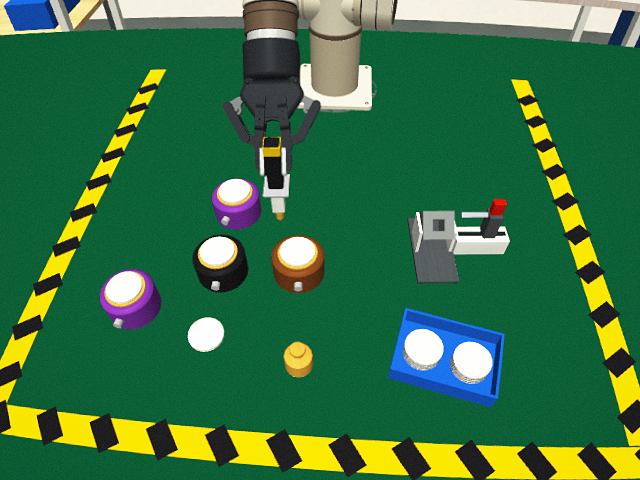

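The probe is out and upright, with its brass tip at pixel (280,216); the bystanders are untouched. I'll move over the black pot next.

send_rows --steps "-1 0 -.026 0 0 0 0;-1 0 -.03 0 0 0 0;-1 0 -.03 0 0 0 0;-1 0 -.022 0 0 0 0;-1 0 -.008 0 0 0 0"

```text
clock: 12.53
eef_pos: [0.6108, -0.177, 0.255]
tool_rot: [-0.03, 0.939, 0.011, 0.344]
ft_force: [0.6, -0.4, -0.9]
grip_width: 0.021
grasp_force: 61.1
```

send_rows --steps "-1 0 0 0 0 0 0;-1 0 0 0 0 0 0;-1 0 0 0 0 0 0;-1 0 0 0 0 0 0;-1 0 0 0 0 0 0"

```text
clock: 12.95
eef_pos: [0.6107, -0.1721, 0.2538]
tool_rot: [-0.033, 0.939, 0.013, 0.343]
ft_force: [0.6, 0.3, -2.1]
grip_width: 0.0213
grasp_force: 61.1
```

```bash
cat > tip.py <<'E'
from h import *
from scipy.spatial.transform import Rotation as R
o=get_obs();print(o["eef_pos"],o["tool_rot"],o["ft_force"])
g=o["eef_pos"]-.019*R.from_quat(o["tool_rot"]).as_matrix()[:,2];print("grasp",g)
for n in("scene","top"):
    c=camera(n);P=pts(c);d=np.hypot(*(P[...,:2]-g[:2]).transpose(2,0,1))
    h=cv2.cvtColor(c["frame"],cv2.COLOR_RGB2HSV).astype(int)
    yb=(h[...,0]>10)&(h[...,0]<33)&(h[...,1]>90)
    m=(d<.05)&(P[...,2]>.078)&(P[...,2]<.4);
    for a,lo,hi in(("tip",.085,g[2]-.08),("yband",g[2]+.01,g[2]+.06)):
        k=m&yb&(P[...,2]>lo)&(P[...,2]<hi);p=P[k]
        if len(p)>3:print(n,a,len(p),np.percentile(p,[0,50,100],0).round(4).tolist())
    if n=="scene":
        b=m&(h[...,1]<60)&(h[...,2]>110)&(P[...,2]<g[2]-.05)
        p=P[b];print("barrel",len(p),np.percentile(p,[2,50,98],0).round(4).tolist() if len(p) else "")
        cv2.imwrite("pics/%s_%d.png"%(n,o["clock"]*100),cv2.resize(c["frame"][100:300,140:320],(540,600))[...,::-1]);print("%d"%(o["clock"]*100))
E
python3 tip.py
```

```text
[ 0.61072753 -0.17210625  0.25381728] [-0.03290355  0.93851479  0.01322218  0.34341305] [ 0.58165466  0.3330266  -2.13720981]
grasp [ 0.59849673 -0.17300718  0.2683292 ]
scene tip 45 [[0.5973, -0.1759, 0.1518], [0.6022, -0.1698, 0.1629], [0.6045, -0.1655, 0.1703]]
scene yband 267 [[0.5719, -0.1898, 0.2812], [0.6082, -0.1695, 0.2957], [0.611, -0.1596, 0.303]]
barrel 211 [[0.5913, -0.1799, 0.1763], [0.606, -0.1689, 0.1904], [0.6084, -0.162, 0.2062]]
1295
top yband 153 [[0.5866, -0.1892, 0.2783], [0.5972, -0.1676, 0.301], [0.6092, -0.1623, 0.3045]]
```

send_rows --steps "-1 0 -.002 -.005 0 0 0;-1 0 -.002 -.007 0 0 0;-1 0 0 -.007 0 0 0;-1 0 0 -.005 0 0 0;-1 0 0 -.003 0 0 0"

```text
clock: 13.47
eef_pos: [0.6099, -0.1773, 0.2247]
tool_rot: [-0.032, 0.939, 0.013, 0.342]
ft_force: [0.4, 0.2, -2.9]
grip_width: 0.0213
grasp_force: 61.1
```

send_rows --steps "-1 0 0 0 0 0 0;-1 0 0 0 0 0 0;-1 0 0 0 0 0 0;-1 0 0 0 0 0 0;-1 0 0 0 0 0 0"

```text
clock: 13.88
eef_pos: [0.611, -0.1777, 0.2274]
tool_rot: [-0.032, 0.938, 0.013, 0.344]
ft_force: [-0.2, 0.1, -1.0]
grip_width: 0.0216
grasp_force: 61.1
```

send_rows --steps "-1 0 0 0 0 0 0;-1 0 0 0 0 0 0;-1 0 0 0 0 0 0;-1 0 0 0 0 0 0;-1 0 0 0 0 0 0"

```text
clock: 14.3
eef_pos: [0.6107, -0.1775, 0.2268]
tool_rot: [-0.032, 0.939, 0.013, 0.344]
ft_force: [-0.1, -0.5, -1.5]
grip_width: 0.0209
grasp_force: 61.1
```

```bash
python3 tip.py; mv pics/scene_1[0-9]*.png pics/last.png 2>/dev/null; ls -t pics|head -3
```

```text
[ 0.61069755 -0.17753595  0.22684891] [-0.03204085  0.93850902  0.01279632  0.34352649] [-0.1305912  -0.45192791 -1.51054707]
grasp [ 0.59846183 -0.17841057  0.24135829]
scene tip 44 [[0.5965, -0.1808, 0.124], [0.6023, -0.1751, 0.136], [0.605, -0.1706, 0.1429]]
scene yband 245 [[0.571, -0.1954, 0.2542], [0.6084, -0.1745, 0.2687], [0.6117, -0.1652, 0.2766]]
barrel 198 [[0.5918, -0.1853, 0.1486], [0.6062, -0.1746, 0.1635], [0.608, -0.1675, 0.1797]]
1430
top yband 140 [[0.5859, -0.1961, 0.2516], [0.5971, -0.1729, 0.2737], [0.6094, -0.1673, 0.277]]
scene_1430.png
scene_1295.png
pr4.png
```

```bash
python3 -c "
from workcell import *
print(job_done())"
```

```text
the job is handed in; nothing more can be done
None
```

I slid the lock to its end stop, drew the probe, and am holding it upright and still, tip about 6 cm above the centre of the black pot's disc; the job is handed in at about 14 s, with no verdict returned.

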